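# Nest the tablet carriers and hold the loupe at focus

## Robot

A 7-joint arm with a two-finger parallel gripper is mounted at the origin on the work surface. World frame = base frame: x ahead of the robot, y to its left, z up, the work surface at z = 0. Lengths are in mm, angles in rad, forces in N, time in s.
With the tool pointing down it reaches from about 350 to 900 mm from the base axis. Payload 7.2 kg.
Tool frame: the origin (TCP) lies midway between the tips of the shut fingers; the grasp point (between the pads) lies arm.hold_point_z behind it (arm.hold_point_z is the distance from the TCP to the grasp point, in mm); z points along the fingers, y is the direction in which the jaws open and shut (so a half turn about z gives the same grasp; the last joint's range is limited). The gripper opens to 88 mm and grips with 3 to 60 N. Pads are 20 mm wide; open, the fingers measure 115 mm over their backs; the gripper's body (75 mm by 178 mm) begins 61 mm behind the grasp point.
Start: joints at [-0.068, 0.411, -0.013, 1.596, 0.006, 1.134, -0.082], TCP at [625.003, -0.011, 222.653] pointing down, gripper open.
Joint ranges: [-2.95, 2.95], [-0.29, 1.99], [-1.47, 1.44], [0.14, 2.54], [-1.03, 4.17], [0.13, 1.85], [-2.86, 2.86]. Speed limits (rad/s): [2.39, 2.39, 3.01, 3.01, 3.14, 3.14, 3.14].

## Interface

Orientations are given as [roll, pitch, yaw] about the fixed x, y, z axes, in that order (R = Rz(yaw) Ry(pitch) Rx(roll)).
In Python, from bench import arm, claw, telemetry, capture gives the robot as it stands. Calls block until the motion is done:
- arm.goto(position, orientation): joint-space move of the TCP to a pose.
- arm.line_to(position, attitude=None, vel=150, stop_force=None): straight line of the TCP; attitude=None keeps the orientation; vel is the mean speed in mm/s. With stop_force (N) it stops when the force on the tool has changed by that much, and returns True; else False.
- arm.movej(angles): joint-space move.
- claw.ungrasp() and claw.close_gripper(effort=None): open the fingers fully, or close them until they stop; effort is the grip in N (None keeps the last).
- arm.wait(seconds).
- arm.ik(position, orientation): joint angles nearest the present ones, or None.
- telemetry.get_state(): the state.
- capture(name): name is "scene" or "side" or "wrist"; returns a dict with "frame" (480x640x3 uint8, red, green, blue), "intrinsics" (3x3 intrinsics, pixels), "distortion" ([k1, k2, p1, p2, k3] as OpenCV has them; the pictures are not rectified), "world_from_camera" (4x4, takes a point from camera to world coordinates); the wrist camera has in their place "mount" (4x4, takes a point from camera to tool coordinates, whose origin is the TCP and whose axes are the flange's). Camera axes: x right, y down, z forward; pixel columns grow to the right and rows downward; lengths in mm; the calibration is good to about 2 mm. A picture is of the moment at which its call begins: read the wrist's pose just before it. There is no depth.
A pose or a line that the arm cannot do raises arm.Unreachable and nothing moves.
- arm.sign_off(): hands the job in, once; it reports no verdict.
The state is a dict: "t": time; "joints": joint angles; "joint_velocities": joint speeds; "joint_efforts": joint torques, N m; "position": TCP position; "orientation": TCP orientation; "wrist_force": force on the tool from outside, world axes, zero at the start; "ft_torque": the same for the moment, N m; "grip_width": opening from 0.0 (shut) to 1.0 (fully open).
Only numpy, scipy, OpenCV 4.12 (cv2) and the standard library are available. Lean on these libraries where they do the work, as an engineer would, in place of code of your own. Each camera call takes 0.05 s, during which the arm holds its last target.

## Task

Set each of the two round tablet carriers, tablet up, fully down into the nest of its own size (small carrier in the small stage, large carrier in the large one) and let go of it. Then pick up the loupe and finish while still holding it, steady and level and touching nothing else, with its lens centred over the small carrier and the middle of the lens rim at the height of the brass collar on the small stage's post. Leave the pill bottle, the jar and the weighing cup where they are.

Things in the scene. Friction and masses are not known exactly. Their poses are not given: they have to be found in the camera images.
- small_carrier_center (a point): Small tablet carrier: a loose plain grey plastic disc, 38 mm diameter, 26 mm tall, 2.5 mm chamfer round the foot, about 40 g, with a white round tablet (16 mm across, 5 mm high, look only) on its top. The point is its centre, half-way up (13 mm above its underside); z is its axis, up towards the tablet. It starts upright on the bench.
- large_carrier_center (a point): Large tablet carrier: a loose plain grey plastic disc, 56 mm diameter, 26 mm tall, 2.5 mm chamfer round the foot, about 80 g, with a white oblong tablet (24 x 10 mm, 6 mm high, look only) on its top. The point is its centre, half-way up (13 mm above its underside); z is its axis, up towards the tablet. It starts upright on the bench.
- small_nest (a point): Centre of the floor of the round nest in the small stage. The stage is a plain aluminium block fixed to the bench, 22 mm high; the nest is a round recess 44 mm in diameter (3 mm clearance all round) and 10 mm deep with a black floor, 12 mm above the bench, so a seated carrier stands 16 mm proud. Axes: x points from the nest towards the post. The block reaches from 50 mm behind the nest centre to 96 mm ahead of it along x, and 50 mm to either side.
- large_nest (a point): Centre of the floor of the round nest in the large stage: a plain aluminium block 100 x 100 mm and 22 mm high, fixed to the bench, no post; the nest is a round recess 62 mm in diameter (3 mm clearance all round) and 10 mm deep with a black floor, 12 mm above the bench, so a seated carrier stands 16 mm proud. x and y lie along the block's sides.
- focus_mark (a point): The focal height mark: the centre of the brass collar (18 mm diameter, 4 mm thick) on the slim steel post (8 mm diameter) of the small stage. The post stands 75 mm along x from the nest centre, on the side away from the robot; the collar's middle is 90 mm above the bench, the post's top 98 mm. Same axes as the small stage, x pointing away from the nest.
- lens_center (a point): Centre of the loupe's lens. The loupe is loose, about 110 g, and starts flat on the bench: a steel rim 64 mm in outside diameter and 16 mm thick around a glass lens, and a straight black handle. The point is half-way through the rim's thickness (8 mm above its underside). x points from the handle to the lens, z is the lens's axis (up as it lies).
- loupe_grip (a point): Grip point of the loupe's handle: a straight bar 16 mm wide, 16 mm thick and 104 mm long, at the same level as the rim (undersides and tops flush). The point is on the handle's centre line, half-way up (8 mm above its underside), 80 mm from the lens centre, near the loupe's centre of mass; the bar reaches from 36 to 140 mm from the lens centre. Axes as the lens.
- pill_bottle: Bystander: amber bottle with a green cap, 54 mm diameter, 95 mm high; origin at the centre of its underside.
- jar: Bystander: white jar, 52 mm diameter, 65 mm high; origin at the centre of its underside.
- weigh_cup: Bystander: small open steel cup, 60 mm across the rim, 40 mm high; origin at the centre of its underside.
There are look-alikes about, which are no part of the job. Leave any red look-alike of the part that bears small_carrier_center alone. Of the things shaped like the part that bears large_nest, the aluminium one is meant.

How it is judged (in metres and radians):
On the way:
1. both carriers stand fully down in the nests of their own size, released, while the loupe still lies on the bench (horizontal distance between small_carrier_center and small_nest below 0.005 m and z of small_carrier_center in the frame of small_nest below 0.017 m and angle between each of small_carrier_center, large_carrier_center's own z axis and vertical below 0.08 rad and horizontal distance between large_carrier_center and large_nest below 0.005 m and z of large_carrier_center in the frame of large_nest below 0.017 m and contact force between the fingers and small_carrier below 0.1 N and contact force between the fingers and large_carrier below 0.1 N and height (world z) of lens_center below 0.02 m), for 0.2 s.
At the end, for the whole second after the job is handed in: Both carriers upright, fully down in their own nests (5 mm sideways, 4 mm in height), released. Loupe held still in the fingers, touching nothing else, lens centre within 12 mm of the small carrier's axis and 7 mm of the collar's height, axis (right way up) within 0.12 rad of vertical (horizontal distance between small_carrier_center and small_nest below 0.005 m and z of small_carrier_center in the frame of small_nest below 0.017 m and angle between each of small_carrier_center, large_carrier_center's own z axis and vertical below 0.08 rad and horizontal distance between large_carrier_center and large_nest below 0.005 m and z of large_carrier_center in the frame of large_nest below 0.017 m and contact force between each of the fingers, loupe and small_carrier below 0.1 N and contact force between each of the fingers, loupe and large_carrier below 0.1 N and horizontal distance between lens_center and small_carrier_center below 0.012 m and z of lens_center in the frame of focus_mark between -0.007 and 0.007 m and angle between lens_center's own z axis and vertical below 0.12 rad and linear speed of loupe below 0.03 m/s and contact force between the fingers and loupe above 1 N and contact force between loupe and stage_small below 0.1 N and contact force between loupe and stage_large below 0.1 N and contact force between loupe and pill_bottle below 0.1 N and contact force between loupe and jar below 0.1 N and contact force between loupe and weigh_cup below 0.1 N); the arm keeps its last pose, push and grip.
It fails at once if the pill bottle is pushed more than 25 mm or tipped over (distance of pill_bottle from where it was at the start of the episode above 0.025 m or angle between pill_bottle's own z axis and vertical above 0.5 rad).
It fails at once if the jar is pushed more than 25 mm or tipped over (distance of jar from where it was at the start of the episode above 0.025 m or angle between jar's own z axis and vertical above 0.5 rad).
It fails at once if the weighing cup is pushed more than 25 mm or tipped over (distance of weigh_cup from where it was at the start of the episode above 0.025 m or angle between weigh_cup's own z axis and vertical above 0.5 rad).
It also fails if it takes over 72 s, if anything falls off the work surface, if the arm or the gripper's body presses on something with over 40 N, if the wrist force passes 120 N, or if a joint passes its speed limit or range.

## Working session

There is one attempt and no reset: what is moved stays moved. The work goes in short steps, each a Python script; the robot and the scene stay as the last script left them, time stands still between calls to the robot, and variables do not carry over. Pictures are saved under pics/ and viewed, and the job is handed in when it is done.

```bash
ls; mkdir -p pics; python3 - <<'E'
from bench import arm, claw, telemetry, capture
import cv2,numpy as np,pickle
s=telemetry.get_state();print(s['t'],s['position'],s['orientation'],arm.hold_point_z)
d={}
for n in("scene","side","wrist"):
    c=capture(n);d[n]=c
    cv2.imwrite(f'pics/{n}0.png',c['frame'][:,:,::-1])
    print(n,c['intrinsics'].tolist() if hasattr(c['intrinsics'],'tolist') else c['intrinsics'],c['distortion'],np.round(c.get('world_from_camera',c.get('mount')),3).tolist())
pickle.dump((s,d),open('d0.pkl','wb'))
E
```

```text
pics
0.0 [ 6.24500233e+02 -5.63018941e-02  2.21830104e+02] [-3.14002040e+00  1.31562171e-04  1.57082863e+00] 18.700000000000003
scene [[434.4225773995422, 0.0, 317.3480582781857], [0.0, 434.4225773995422, 242.644509074846], [0.0, 0.0, 1.0]] [-0.07995345  0.          0.          0.          0.        ] [[0.783, 0.529, -0.328, 923.426], [0.622, -0.656, 0.428, -489.482], [0.011, -0.539, -0.843, 990.066], [0.0, 0.0, 0.0, 1.0]]
side [[531.8960646518526, 0.0, 328.4499552192972], [0.0, 531.8960646518526, 237.407303282572], [0.0, 0.0, 1.0]] [-0.01732757  0.          0.          0.          0.        ] [[-0.791, -0.314, 0.525, -60.415], [-0.611, 0.434, -0.662, 765.239], [-0.02, -0.844, -0.535, 725.18], [0.0, 0.0, 0.0, 1.0]]
wrist [[356.944167367849, 0.0, 317.5902328602676], [0.0, 356.944167367849, 235.94447088497603], [0.0, 0.0, 1.0]] [-0.00926222  0.          0.          0.          0.        ] [[0.001, -0.96, -0.279, 76.431], [1.0, 0.001, 0.0, 0.58], [0.0, -0.279, 0.96, -162.997], [0.0, 0.0, 0.0, 1.0]]
```

View pics/scene0.png

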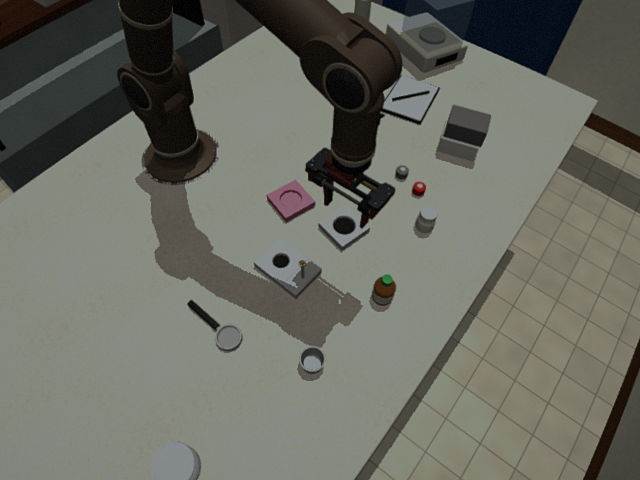

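View pics/side0.png

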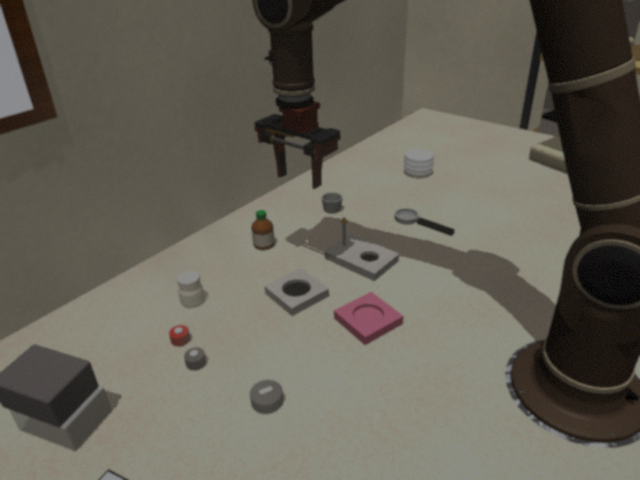

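View pics/wrist0.png

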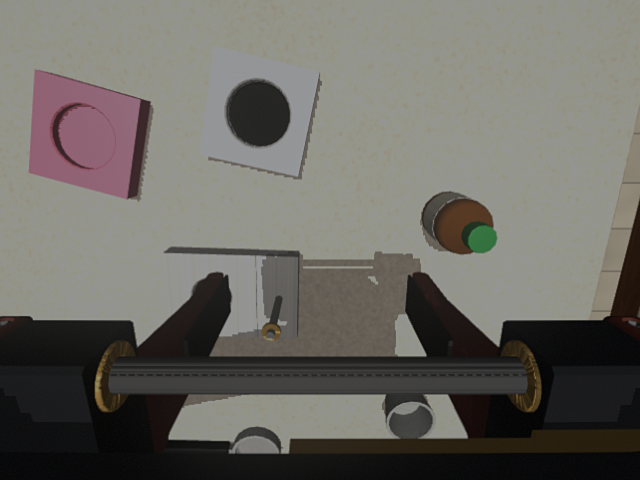

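```bash
cat > h.py <<'E'
from bench import arm, claw, telemetry, capture
import cv2,numpy as np,pickle
from scipy.spatial.transform import Rotation as Ro
def wfc(c,s=None):
    if 'world_from_camera' in c: return np.array(c['world_from_camera'])
    T=np.eye(4);T[:3,:3]=Ro.from_euler('xyz',s['orientation']).as_matrix();T[:3,3]=s['position']
    return T@np.array(c['mount'])
def ray(c,uv,s=None):
    T=wfc(c,s);p=cv2.undistortPoints(np.array(uv,float).reshape(-1,1,2),np.array(c['intrinsics']),np.array(c['distortion'])).reshape(-1,2)
    d=np.c_[p,np.ones(len(p))]@T[:3,:3].T
    return T[:3,3],d
def toz(c,uv,z,s=None):
    o,d=ray(c,uv,s);return o+d*((z-o[2])/d[:,2])[:,None]
def proj(c,P,s=None):
    T=np.linalg.inv(wfc(c,s));P=np.array(P,float).reshape(-1,3)
    return cv2.projectPoints(P,cv2.Rodrigues(T[:3,:3])[0],T[:3,3],np.array(c['intrinsics']),np.array(c['distortion']))[0].reshape(-1,2)
def shot(name,f):
    s=telemetry.get_state();c=capture(name);cv2.imwrite(f'pics/{f}.png',c['frame'][:,:,::-1]);pickle.dump((s,c),open(f'{f}.pkl','wb'));return s,c
E
python3 - <<'E'
from h import *
s,d=pickle.load(open('d0.pkl','rb'))
np.set_printoptions(precision=1,suppress=True)
sc,sd,w=d['scene'],d['side'],d['wrist']
def p(n,*a):
    print(n,*a)
p('smallcar',toz(sc,[402,168],26),toz(sd,[195,353],26))
p('red',toz(sc,[419,185],26),toz(sd,[179,330],26))
p('largecar side',toz(sd,[266,391],26))
p('largenest',toz(sc,[344,225],22),toz(sd,[297,288],22),toz(w,[258,113],22,s))
p('smallnest',toz(sc,[281,260],22),toz(sd,[370,256],22))
p('collar',toz(sc,[302,263],90),toz(sd,[344,220],90),toz(w,[271,331],90,s))
p('lens',toz(sc,[229,337],8),toz(sd,[406,215],8))
p('handle end',toz(sc,[190,303],16),toz(sd,[452,232],16))
p('bottle',toz(sc,[387,280],95),toz(w,[482,239],95,s))
p('jar',toz(sc,[428,212],65),toz(sd,[188,278],65))
p('cup',toz(sc,[312,352],40),toz(sd,[332,197],40))
# crops
def crop(c,u,v,r,f,k=6):
    im=c['frame'][v-r:v+r,u-r:u+r,::-1];return cv2.resize(im,(400,400),interpolation=cv2.INTER_CUBIC)
cv2.imwrite('pics/crops.png',np.hstack([crop(sd,220,365,65,0),crop(sd,310,285,65,0)]))
E
```

```text
smallcar [[581.  365.7  26. ]] [[581.2 360.2  26. ]]
red [[655.1 341.   26. ]] [[655.2 337.6  26. ]]
largecar side [[413.7 347.5  26. ]]
largenest [[568.1  92.   22. ]] [[559.5  96.5  22. ]] [[567.2  94.1  22. ]]
smallnest [[507.2 -98.5  22. ]] [[500.7 -96.8  22. ]]
collar [[ 580.9 -100.8   90. ]] [[ 579.3 -101.9   90. ]] [[ 581.5 -101.9   90. ]]
lens [[ 543.7 -329.6    8. ]] [[ 542.6 -332.3    8. ]]
handle end [[ 410.7 -328.9   16. ]] [[ 398.7 -313.5   16. ]]
bottle [[766.  -14.2  95. ]] [[764.4 -10.3  95. ]]
jar [[733.6 241.7  65. ]] [[728.  246.6  65. ]]
cup [[ 726. -243.   40.]] [[ 729.5 -250.8   40. ]]
```

View pics/crops.png

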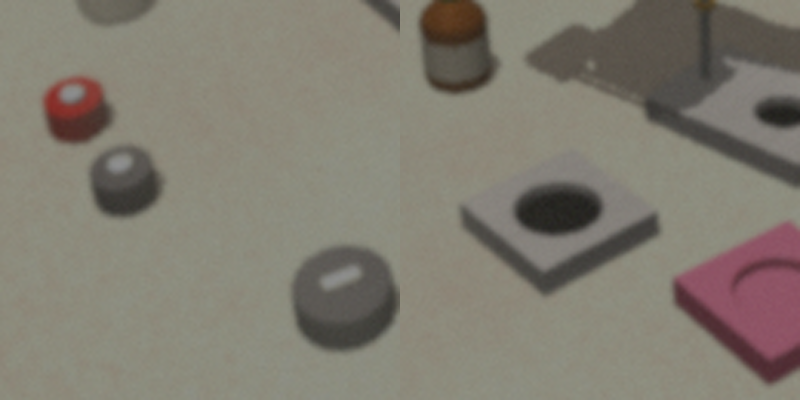

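Scene candidates, each with its pixel:
- **Small carrier:** grey disc with round tablet at side (195,357) / scene (402,172). The red look-alike is at side (179,333) / scene (419,188). I choose the grey one.
- **Large carrier:** grey disc with oblong tablet at side (266,396).
- **Large nest:** aluminium block at scene (344,226) / side (297,288). The pink look-alike is at scene (291,200). I choose the aluminium one.

The crop confirms these choices. The small stage with its post is at scene (281,260), and the loupe is at scene (229,337).

```bash
cat >> h.py <<'E'
pi=np.pi
def ori(yaw): return [pi,0,yaw]
E
python3 - <<'E'
from h import *
np.set_printoptions(precision=2,suppress=True)
for n,p in dict(LN=[560,94],LC=[414,347],SC=[581,362],SN=[504,-98],G=[463,-325],F=[424,-96]).items():
  for z in (150,10):
    for y in (0,pi): 
        j=arm.ik(p+[z],ori(y)); print(n,z,y,None if j is None else np.array(j))
E
```

```text
LN 150 0 [-0.45  0.39  0.26  1.83 -0.12  0.93 -1.71]
LN 150 3.141592653589793 [ 0.03  0.42 -0.36  1.8   0.18  0.96  1.16]
LN 10 0 [-0.42  0.59  0.23  1.93 -0.21  0.65 -1.64]
LN 10 3.141592653589793 [-0.01  0.6  -0.32  1.9   0.28  0.68  1.07]
LC 150 0 [-0.86  0.34  0.09  1.89 -0.04  0.91 -2.32]
LC 150 3.141592653589793 [-0.41  0.39 -0.48  1.86  0.22  0.94  0.58]
LC 10 0 [-0.9   0.55  0.15  1.99 -0.13  0.61 -2.24]
LC 10 3.141592653589793 [-0.46  0.59 -0.42  1.96  0.38  0.67  0.45]
SC 150 0 [-0.77  0.58  0.21  1.53 -0.13  1.05 -2.09]
SC 150 3.141592653589793 [-0.37  0.61 -0.4   1.49  0.25  1.09  0.75]
SC 10 0 [-0.77  0.74  0.22  1.62 -0.21  0.81 -2.04]
SC 10 3.141592653589793 [-0.41  0.76 -0.33  1.59  0.3   0.85  0.71]
SN 150 0 [-0.16  0.31  0.31  1.96 -0.12  0.89 -1.35]
SN 150 3.141592653589793 [ 0.34  0.32 -0.29  1.93  0.12  0.91  1.56]
SN 10 0 [-0.1   0.53  0.26  2.06 -0.24  0.58 -1.25]
SN 10 3.141592653589793 [ 0.31  0.53 -0.27  2.03  0.24  0.61  1.45]
G 150 0 [ 0.22  0.4   0.4   1.85 -0.19  0.93 -0.87]
G 150 3.141592653589793 [ 0.67  0.39 -0.19  1.81  0.09  0.94  2.02]
G 10 0 [ 0.28  0.6   0.33  1.94 -0.3   0.65 -0.77]
G 10 3.141592653589793 [ 0.7   0.59 -0.22  1.91  0.2   0.67  1.92]
F 150 0 [-0.15  0.17  0.3   2.14 -0.07  0.84 -1.39]
F 150 3.141592653589793 [ 0.36  0.19 -0.27  2.11  0.07  0.85  1.61]
F 10 0 [-0.09  0.44  0.24  2.24 -0.22  0.48 -1.25]
F 10 3.141592653589793 [ 0.32  0.44 -0.25  2.22  0.22  0.51  1.47]
```

```bash
python3 - <<'E'
from h import *
def t():return round(telemetry.get_state()['t'],2)
print(t())
arm.goto([504,-98,170],ori(0));print(t());arm.wait(.2);s,c=shot('wrist','wSN');print(s['position'])
arm.goto([564,94,170],ori(0));print(t());arm.wait(.2);s,c=shot('wrist','wLN');print(s['position'])
arm.goto([414,347,150],ori(0));print(t());arm.wait(.2);s,c=shot('wrist','wLC');print(s['position'])
ims=[cv2.imread(f'pics/{n}.png') for n in('wSN','wLN','wLC')]
cv2.imwrite('pics/m1.png',np.vstack([np.hstack([cv2.resize(i,(400,300)) for i in ims[:2]]),np.hstack([cv2.resize(ims[2],(400,300)),np.zeros((300,400,3),np.uint8)])]))
E
```

```text
0.15
1.32
[504.40944321 -97.69564301 170.04974853]
2.39
[564.06493869  91.74009639 170.27325452]
3.77
[415.09187291 345.84965863 150.10750869]
```

View pics/m1.png

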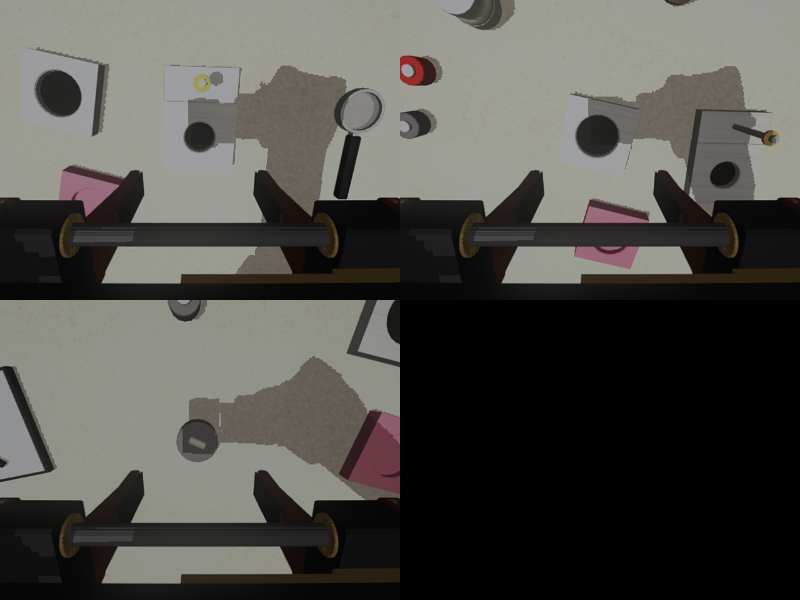

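The montage shows the small nest at (200,137), large nest at (597,136) and large carrier at (197,440), all clear of the fingers. The large carrier is partly in the gripper's shadow.

```bash
python3 - <<'E'
from h import *
for i in range(4):
    s=telemetry.get_state();print(s['t'],np.round(s['position'],2),np.round(s['orientation'],4));
    if i: arm.wait(.1)
q=[]
for n in('wSN','wLN','wLC'):
    s,c=pickle.load(open(n+'.pkl','rb'));f=c['frame'][150:290,250:390,::-1]
    q.append(cv2.resize(f,(266,266),interpolation=cv2.INTER_NEAREST)); g=c['frame'].mean(2)
    print(n,g[218,270:372:4].astype(int), g[170:270:4,318].astype(int))
cv2.imwrite('pics/m2.png',np.hstack(q))
E
```

```text
4.025 [414.92 346.04 150.07] [ 3.1415e+00 -3.0000e-04 -2.1000e-03]
4.025 [414.92 346.04 150.07] [ 3.1415e+00 -3.0000e-04 -2.1000e-03]
4.125 [414.51 346.42 150.01] [ 3.1415e+00 -1.0000e-04 -1.3000e-03]
4.225 [414.24 346.71 150.01] [ 3.1416e+00  0.0000e+00 -6.0000e-04]
wSN [157 158 158 158 158 158 105  39  41  36  35  35  34  32  33  33  33  31
  64 104 106 106 106 107 108 108] [106 105 103 103 102 103  91  34  33  33  34  35  34  34  35  37  41  40
  69 158 158 158 158 158 158]
wLN [159 159 161  81  40  40  40  38  38  31  32  32  33  31  31  31  31  32
  30  31  69 105 107 106 106 107] [108 108 103 104  32  32  32  33  32  32  32  31  33  32  32  36  40  39
  38  43  66 159 158 160 159]
wLC [144 144 142 147  98  99  60  59  58  61  57  59  58  59  59  59  59  59
  59  53  97  95  92  99  93  97] [ 98  95  91  94  95  71  44  59  59  59  59  58  58  59 104 113 103  57
  60  81  92  93  88 145 143]
```

View pics/m2.png

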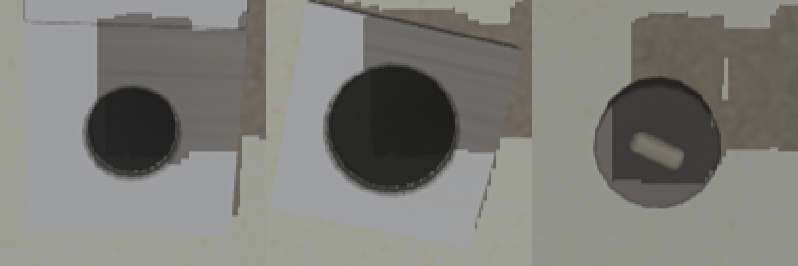

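```bash
cat >> h.py <<'E'
from scipy.optimize import least_squares
def blob(m,u,v):
    m=cv2.morphologyEx(m.astype(np.uint8),cv2.MORPH_OPEN,np.ones((3,3)))
    m=cv2.morphologyEx(m,cv2.MORPH_CLOSE,np.ones((9,9)))
    cs,_=cv2.findContours(m,cv2.RETR_EXTERNAL,cv2.CHAIN_APPROX_NONE)
    cs=[c for c in cs if cv2.contourArea(c)>300]
    return min(cs,key=lambda c:abs(cv2.pointPolygonTest(c,(u,v),True)) if cv2.pointPolygonTest(c,(u,v),False)<0 else -1e3)
def fit(c,s,cont,zs,R,mode):
    uv=cv2.convexHull(cont).reshape(-1,2) if mode==min else cont.reshape(-1,2)
    # contour runs on the outermost mask pixels: grow by half a pixel
    m=uv.mean(0);uv=uv+0.5*(uv-m)/np.linalg.norm(uv-m,axis=1)[:,None]
    P=np.stack([toz(c,uv,z,s)[:,:2] for z in zs])
    f=lambda x:(np.max if mode==max else np.min)(np.linalg.norm(P-x[:2],axis=2),0)-x[2]
    r=least_squares(f,[*P.mean((0,1)),R],loss='soft_l1',f_scale=.5)
    return r.x,np.sqrt(np.mean(r.fun**2))
def nestfit(f,R):
    s,c=pickle.load(open(f+'.pkl','rb'));g=c['frame'].mean(2)
    return fit(c,s,blob(g<52,318,218),[12,22],R,max)
def chroma(c):
    x=cv2.GaussianBlur(c['frame'],(3,3),0).astype(float);return (x[...,0]-x[...,2])/x.sum(2)
E
python3 - <<'E'
from h import *
print(nestfit('wSN',22),nestfit('wLN',31))
s,c=pickle.load(open('wLC.pkl','rb'))
ch=chroma(c);print((ch[218,270:372:3]*1000).astype(int),(ch[170:275:3,316]*1000).astype(int))
E
```

```text
(array([506.6024126 , -99.00873081,  21.54910685]), np.float64(0.3299414924040033)) (array([567.10367062,  93.30182305,  30.44892092]), np.float64(0.37855793230865253))
[ 9 11 25 20  7 24 20 21 22 16 16 22 26 27 22 22 16 22 22 22 22 16 22 22
 28 23 47 51 49 54 52 51 53 52] [52 51 52 48 52 50 49 38 22 22 22 22 28 22 22 22 22 27 42 37 41 38 31 16
 22 25 24 25 21 21 23 16 23 18 20]
```

```bash
cat >> h.py <<'E'
def carfit(f,R,u=318,v=218):
    s,c=pickle.load(open(f+'.pkl','rb'));g=c['frame'].mean(2)
    m=(g<122)&(chroma(c)<.037)
    ct=blob(m,u,v);im=c['frame'][:,:,::-1].copy();cv2.drawContours(im,[cv2.convexHull(ct)],-1,(0,0,255),1)
    cv2.imwrite(f'pics/{f}_fit.png',cv2.resize(im[v-75:v+75,u-75:u+75],(450,450)))
    return fit(c,s,ct,np.linspace(3,26,10),R,min)
E
python3 - <<'E'
from h import *
print(carfit('wLC',28))
E
```

```text
(array([415.84354348, 347.74091329,  27.96820945]), np.float64(0.22007986932502596))
```

View pics/wLC_fit.png

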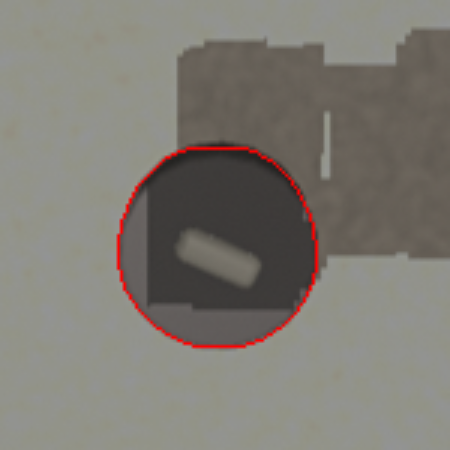

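```bash
cat >> h.py <<'E'
def st(tag=''):
    s=telemetry.get_state();print(tag,round(s['t'],2),np.round(s['position'],1),'F',np.round(s['wrist_force'],1),'w',round(s['grip_width'],3));return s
E
python3 - <<'E'
from h import *
arm.goto([415.8,347.7,60],ori(0))
arm.wait(.4);st()
print(arm.line_to([415.8,347.7,13],vel=100,stop_force=15));arm.wait(.3);st()
claw.close_gripper(25);arm.wait(.2);st('closed')
arm.line_to([415.8,347.7,75],vel=150);st('lift')
arm.goto([567.1,93.3,90],ori(0));arm.wait(.5);st('over')
shot('wrist','hLC');shot('side','hLCs')
a=cv2.imread('pics/hLC.png');b=cv2.imread('pics/hLCs.png')
cv2.imwrite('pics/m3.png',np.hstack([cv2.resize(a,(400,300)),b[150:350,180:446].repeat(1,0)[:200] if 0 else cv2.resize(b[180:330,200:400],(400,300))]))
E
```

```text
5.17 [416.2 348.1  61. ] F [-0.2  0.5  0.6] w 0.999
False
 6.09 [416.  348.   13.5] F [-0.5 -0.2  0.4] w 1.002
closed 6.91 [415.8 347.7  13. ] F [0.2 0.3 0.6] w 0.631
lift 7.47 [415.5 347.6  74.7] F [-0.8  0.1 -1. ] w 0.632
over 9.12 [567.1  93.6  90. ] F [ 0.8  0.4 -1. ] w 0.631
```

View pics/m3.png

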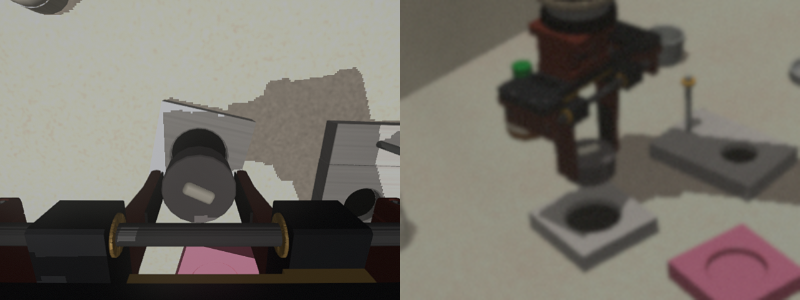

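The wrist view shows the large carrier held level at (200,188), with the dark nest behind it at (200,143). The side view shows it hanging above the aluminium nest. Next I lower it.

```bash
python3 - <<'E'
from h import *
arm.line_to([567.1,93.3,42],vel=100);arm.wait(.3);st('pre')
print(arm.line_to([567.1,93.3,24.6],vel=35,stop_force=8));arm.wait(.2);st('down')
E
```

```text
pre 10.15 [567.4  93.4  42.5] F [-0.4  0.3 -1.5] w 0.628
True
down 10.85 [566.7  93.3  24.6] F [1.3 0.7 3.5] w 0.629
```

```bash
python3 - <<'E'
from h import *
claw.ungrasp();arm.wait(.2);st('open')
arm.line_to([567.1,93.3,170],vel=200);arm.wait(.4)
shot('wrist','pLC');st()
arm.goto([581,361,150],ori(0));arm.wait(.4);shot('wrist','wSC');st()
try: print(carfit('wSC',19))
except Exception as e: print(e)
a=cv2.imread('pics/pLC.png');b=cv2.imread('pics/wSC.png')
cv2.imwrite('pics/m4.png',np.hstack([cv2.resize(x[118:318,218:418],(400,400)) for x in (a,b)]))
E
```

```text
open 11.73 [566.3  93.2  24.5] F [-0.4  0.5  1. ] w 0.999
 13.06 [567.   93.3 169.6] F [-0.4 -0.3 -0.2] w 0.996
 14.56 [581.2 360.6 150.2] F [-0.8 -0.5 -0.3] w 0.998
(array([583.97234385, 362.29351066,  18.81373426]), np.float64(0.29891737347086705))
```

View pics/m4.png

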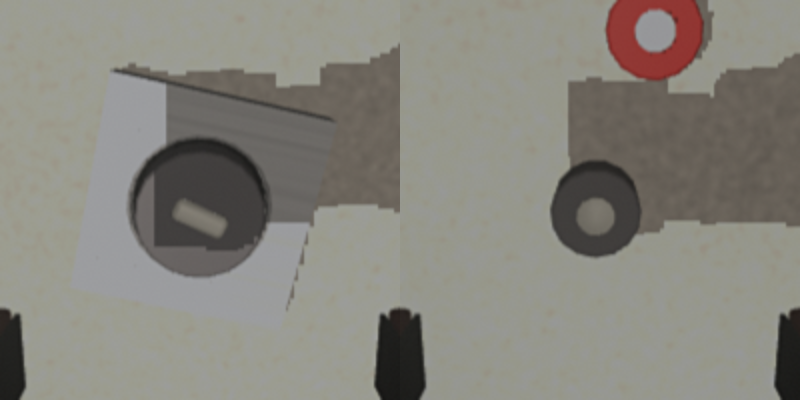

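View pics/wSC_fit.png

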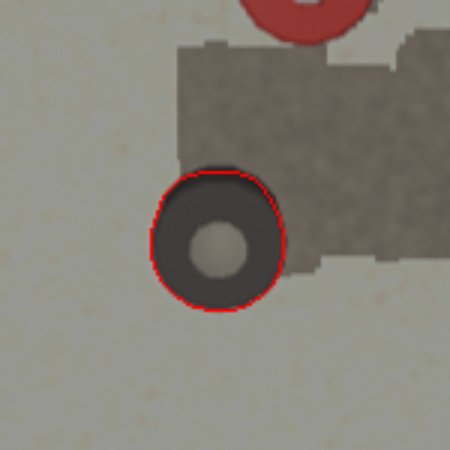

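```bash
cat >> h.py <<'E'
def tab(f,u,v,r,z,th):
    s,c=pickle.load(open(f+'.pkl','rb'));g=c['frame'].mean(2)
    m=np.zeros(g.shape,np.uint8);cv2.circle(m,(u,v),r,1,-1)
    M=cv2.moments(((g>th)&(m>0)).astype(np.uint8),True);uv=[M['m10']/M['m00'],M['m01']/M['m00']]
    return np.round(uv,1),M['m00'],toz(c,uv,z,s)[0].round(1)
E
python3 - <<'E'
from h import *
print(tab('wSC',316,225,14,31,85),tab('wLC',316,222,18,32,85),tab('pLC',316,227,20,44,85))
s,c=pickle.load(open('wSC.pkl','rb'));print(proj(c,[584,362.3,26],s),s['position'])
g=c['frame'].mean(2);print(g[190:255:2,316].astype(int))
E
```

```text
(array([315.3, 225.8]), 274.0, array([585., 362.,  31.])) (array([315.3, 228.6]), 275.0, array([416.7, 347.5,  32. ])) (array([316.7, 231.6]), 397.0, array([563.6,  93.7,  44. ]))
[[315.05180261 225.35068958]] [581.29340988 360.40337143 150.25862869]
[101 101  96  99  63  37  41  57  62  61  61  61  60  67 113 117 118 118
 116 114 110 107 104  61  62  62  63  60  92 149 147 147 147]
```

```bash
python3 - <<'E'
from h import *
x,y=584.2,362.2
arm.goto([x,y,60],ori(0));arm.wait(.4)
print(arm.line_to([x,y,13],vel=100,stop_force=15));arm.wait(.3);st()
claw.close_gripper(25);arm.wait(.2);st('closed')
arm.line_to([x,y,120],vel=200);st('lift')
arm.goto([506.6,-99,120],ori(0));arm.wait(.3)
arm.line_to([506.6,-99,45],vel=120);arm.wait(.4);st('pre')
shot('wrist','hSC');shot('scene','hSCs')
a=cv2.imread('pics/hSC.png');b=cv2.imread('pics/hSCs.png')
cv2.imwrite('pics/m5.png',np.hstack([cv2.resize(a,(400,300)),cv2.resize(b[190:310,210:370],(400,300))]))
E
```

```text
False
 16.32 [584.5 362.4  13.7] F [0.1 0.1 0.5] w 0.997
closed 17.36 [584.2 362.2  13. ] F [ 0.1 -0.3 -1.1] w 0.425
lift 18.04 [583.6 361.9 119.1] F [-0.2 -0.3 -0.7] w 0.424
pre 21.23 [506.8 -99.   45.3] F [ 0.8  0.4 -0.5] w 0.425
```

View pics/m5.png

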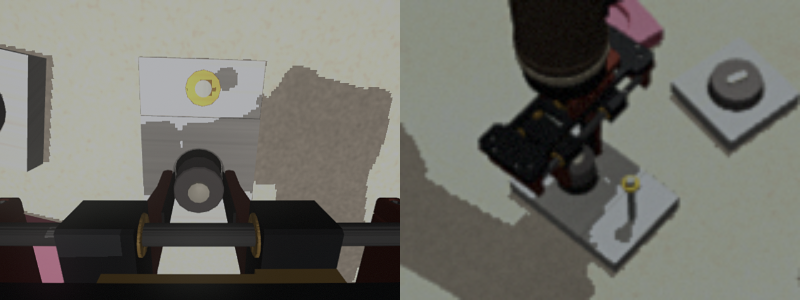

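The wrist view shows the small carrier held level at (199,188) over its nest. The scene view shows it in front of the post, with the large carrier sitting flat in its nest at (737,85). Next I lower the small carrier.

```bash
python3 - <<'E'
from h import *
print(arm.line_to([506.6,-99,24.6],vel=35,stop_force=8));arm.wait(.2);st('down')
E
```

```text
True
down 22.1 [506.2 -98.9  24.7] F [-0.3 -0.2  4.4] w 0.422
```

```bash
python3 - <<'E'
from h import *
claw.ungrasp();arm.wait(.2);st('open')
arm.line_to([506.6,-99,170],vel=200);arm.wait(.4)
shot('wrist','pSC');st()
arm.goto([490,-325,170],ori(0));arm.wait(.4);shot('wrist','wLo');st()
a=cv2.imread('pics/pSC.png');b=cv2.imread('pics/wLo.png')
cv2.imwrite('pics/m6.png',np.hstack([cv2.resize(a[118:318,218:418],(400,400)),cv2.resize(b[:400,120:520],(400,400))]))
E
```

```text
open 23.21 [505.8 -98.8  24.6] F [-0.  -0.3  0.7] w 0.996
 24.53 [506.5 -99.  169.7] F [0.3 0.8 0.4] w 0.999
 25.89 [ 490.3 -324.5  170.1] F [-0.6 -0.8 -0.4] w 1.002
```

View pics/m6.png

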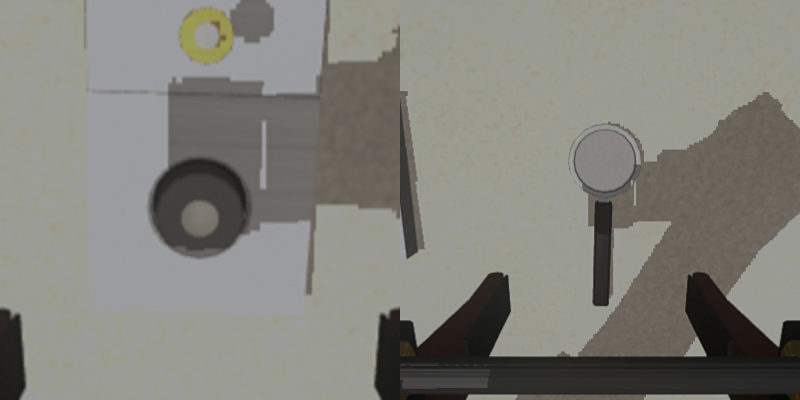

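The left crop shows the small carrier down in its nest, tablet up, at (200,210). The right crop shows the loupe with its lens at (604,160) and handle running to (601,305), clear of the fingers.

```bash
python3 - <<'E'
from h import *
np.set_printoptions(precision=1,suppress=True)
print('tabSC',tab('pSC',317,226,13,43,85))
s,c=pickle.load(open('wLo.pkl','rb'));g=c['frame'].mean(2)
print(g[250,305:340].astype(int));print('row160',g[160,284:366].astype(int));print('col',g[115:210,324].astype(int))
m=((g<50)).astype(np.uint8);m[:195]=0;m[320:]=0;m[:,:300]=0;m[:,345:]=0
cs,_=cv2.findContours(m,cv2.RETR_EXTERNAL,cv2.CHAIN_APPROX_NONE);ct=max(cs,key=cv2.contourArea)
P=toz(c,ct.reshape(-1,2),16,s)[:,:2];r=cv2.minAreaRect(P.astype(np.float32));print(r,cv2.boxPoints(r))
im=c['frame'][:,:,::-1].copy();cv2.drawContours(im,[ct],-1,(0,0,255),1)
cv2.imwrite('pics/lo_z.png',cv2.resize(im[110:320,250:400],(600,840))[:600])
E
```

```text
tabSC (array([317.5, 226.8]), 267.0, array([506.9, -99.2,  43. ]))
[151 150 151 150 150 151 151 154 123  53  34  45  50  51  48  48  48  47
  46  45  44  44  45  38  32  45 102 106 151 154 151 151 151 153 153]
row160 [152 153 153 151 128 152 157 157 150 115  82 127 134 131 130 130 130 129
 130 130 130 131 131 131 131 131 131 130 132 132 131 132 131 131 130 131
 132 132 132 132 132 133 133 131 131 130 130 130 130 130 130 130 130 131
 131 131 131 130 130 129 130 130 131 130 131 132 133 133 131 132 111  72
 144 158 155 146 137  91  98 105 152 156]
col [149 151 152 152 152 151 153 152 131 119 143 148 145 141 116 111 132 132
 130 131 131 132 132 133 134 133 133 132 133 133 133 132 131 132 131 131
 130 130 129 130 130 130 130 132 132 132 132 132 132 132 130 130 131 132
 132 132 131 131 132 132 133 133 132 131 131 132 131 131 131 131 132 131
 132 133 131 118  88  65  83  96  94  90  88  91  95  96  86  57  32  32
  35  37  35  36  37]
((456.2181701660156, -328.7300720214844), (15.124066352844238, 103.21739959716797), 88.84353637695312) [[ 404.5 -335.2]
 [ 507.7 -337.3]
 [ 508.  -322.2]
 [ 404.8 -320.1]]
```

View pics/lo_z.png

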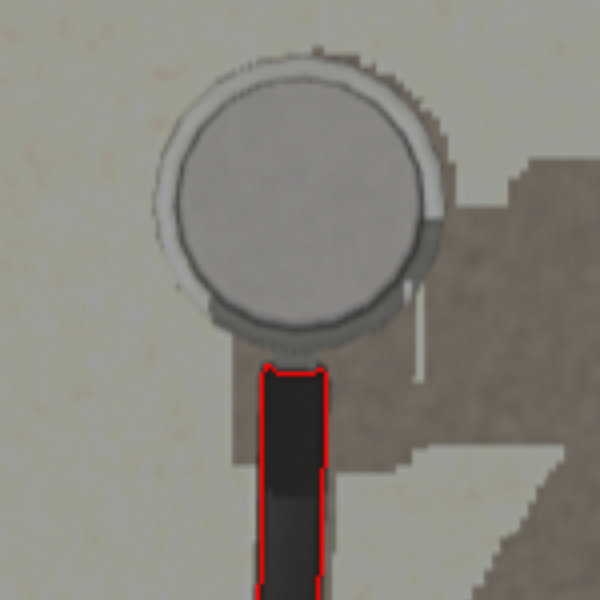

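```bash
python3 - <<'E'
from h import *
x,y=464.2,-328.9;o=ori(-.02)
s,c=pickle.load(open('wLo.pkl','rb'));print('glass',toz(c,[324.5,160.5],14,s))
arm.goto([x,y,60],o);arm.wait(.4);st()
print(arm.line_to([x,y,2.5],vel=100,stop_force=12));arm.wait(.4);st()
claw.close_gripper(45);arm.wait(.3);st('closed')
arm.line_to([x,y,115],vel=120);arm.wait(.2);st('lift')
shot('side','loS');shot('wrist','loW')
a=cv2.imread('pics/loS.png');b=cv2.imread('pics/loW.png')
cv2.imwrite('pics/m7.png',np.hstack([cv2.resize(a[120:270,340:540],(400,300)),cv2.resize(b,(400,300))]))
E
```

```text
glass [[ 543.57696611 -330.48045593   14.        ]]
 26.82 [ 464.9 -329.1   60.9] F [-0.7  0.2  0.4] w 1.0
True
 27.85 [ 463.1 -328.1    0.5] F [-0.6  1.1  6.7] w 0.998
closed 29.25 [ 463.1 -328.4    0.5] F [-0.5 -1.5  6.1] w 0.178
lift 30.56 [ 463.8 -328.7  114.3] F [-0.1  0.8 -1.7] w 0.177
```

View pics/m7.png

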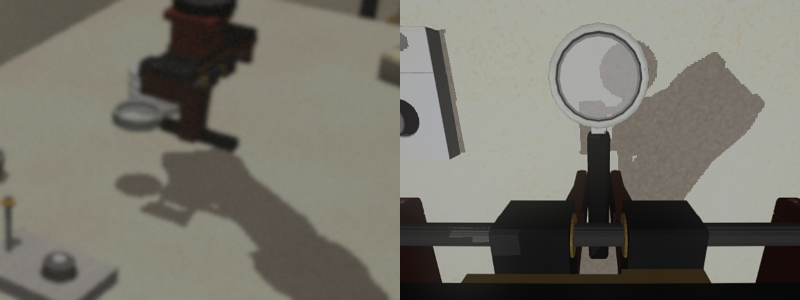

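The side view shows the loupe lifted level, with nothing else touching it. The wrist view shows the lens at (599,75) and the handle gripped square between the fingers. The small carrier in its nest is visible at side-crop (60,265).

```bash
python3 - <<'E'
from h import *
o=ori(-.02)
arm.line_to([426,-97.1,115],o,vel=150);arm.wait(.3);st()
arm.line_to([426,-97.1,82.5],vel=60);arm.wait(.6);st('final')
for n in('wrist','scene','side'):shot(n,'f_'+n)
a,b,d=[cv2.imread(f'pics/f_{n}.png') for n in('wrist','scene','side')]
cv2.imwrite('pics/m8.png',np.vstack([np.hstack([cv2.resize(a[0:240,160:480],(400,300)),cv2.resize(b[200:320,210:370],(400,300))]),np.hstack([cv2.resize(d[180:330,280:480],(400,300)),np.zeros((300,400,3),np.uint8)])]))
E
```

```text
32.67 [426.  -97.4 114.9] F [-0.  -0.1 -1. ] w 0.178
final 33.97 [426.  -97.1  82.6] F [-0.4  0.3 -1.3] w 0.179
```

View pics/m8.png

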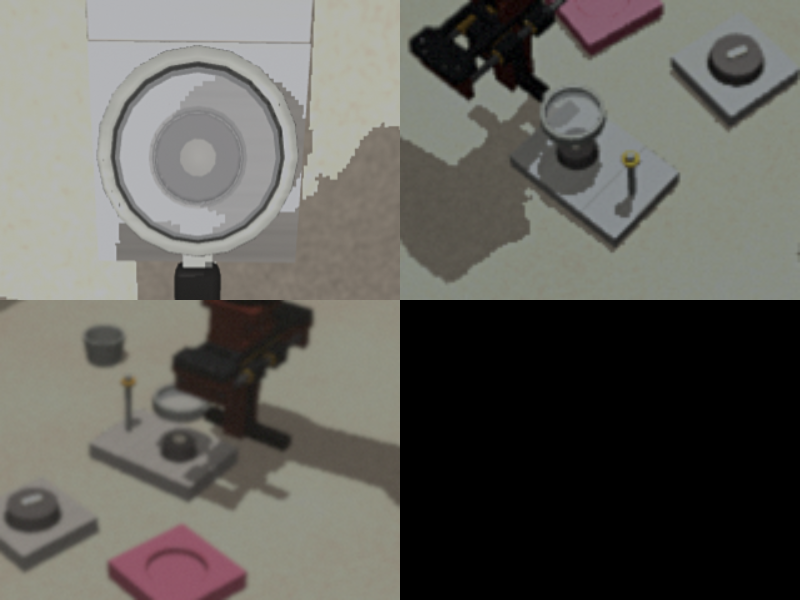

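```bash
python3 - <<'E'
from h import *
b,d=[cv2.imread(f'pics/f_{n}.png') for n in('scene','side')]
cv2.imwrite('pics/m9.png',np.hstack([cv2.resize(b[226:276,253:303],(400,400),interpolation=cv2.INTER_CUBIC),cv2.resize(d[200:260,335:395],(400,400),interpolation=cv2.INTER_CUBIC)]))
np.set_printoptions(precision=1,suppress=True)
w=pickle.load(open('f_wrist.pkl','rb'));sc=pickle.load(open('f_scene.pkl','rb'));sd=pickle.load(open('f_side.pkl','rb'))
for z in(82,90,98):
    P=np.array([[506.8+32*np.cos(a),-99+32*np.sin(a),z] for a in np.linspace(0,2*pi,8,endpoint=False)])
    for n,(s,c) in(('w',w),('sc',sc),('sd',sd)):
        q=proj(c,P,s);print(z,n,'centre',proj(c,[506.8,-99,z],s)[0],'u',q[:,0].min(),q[:,0].max(),'v',q[:,1].min(),q[:,1].max())
E
```

```text
82 w centre [317.7 123.7] u 244.73971147496138 390.9143051737215 v 42.75650921027824 196.1492399441651
82 sc centre [279.3 247.7] u 266.30036954800505 292.26058261008814 v 236.947060289534 258.90026822106074
82 sd centre [368.9 233. ] u 355.05563432916244 382.64805177932715 v 225.82288305847618 240.4640230765491
90 w centre [317.7 123.3] u 240.96266956044025 394.69594683521683 v 37.863575297946255 199.28904820472567
90 sc centre [279.1 246. ] u 266.01273863237196 292.1383733774076 v 235.17790707894537 257.21505545092526
90 sd centre [369. 230.] u 355.0791215018906 382.7687258918039 v 222.87730462401515 237.43770577273565
98 w centre [317.7 122.8] u 236.77445294869744 398.8903585152823 v 32.40262723721111 202.75129447101483
98 sc centre [278.9 244.3] u 265.7215641059459 292.0146716485 v 233.38659489452908 255.5078698202692
98 sd centre [369. 227.] u 355.10274641716114 382.8901943776692 v 219.91130065332445 234.3893973366285
```

View pics/m9.png

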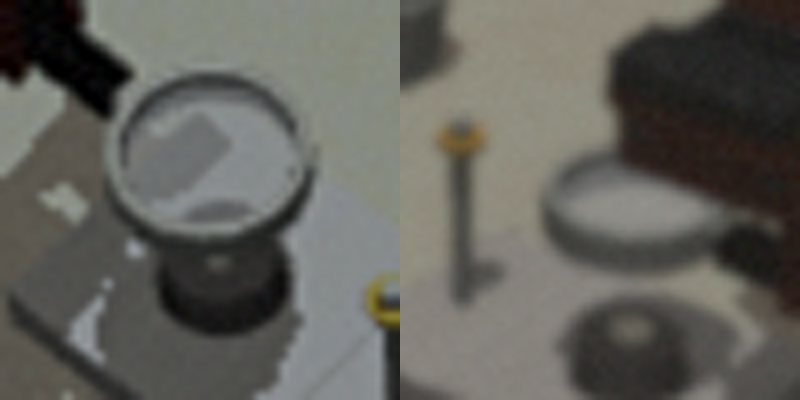

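In the zoomed crops the rim sits at scene (279,246) and side (369,231). The projected target is (279.1,246.0) and (369.0,230.0), so the lens is on target in position and height to about 1–2 mm. Both carriers sit flat, so I hand in.

```bash
python3 - <<'E'
from h import *
s=st();print(np.abs(s['joint_velocities']).max())
arm.sign_off()
E
```

```text
34.12 [426.  -97.1  82.5] F [-0.6  0.2 -0.7] w 0.178
0.001865354806013843
the job is handed in; nothing more can be done
```

The job is handed in at t = 34 s of the 72 s allowed. Both carriers are in their own nests and released, and the arm is holding the loupe over the small carrier. The hand-in gave no verdict.

- **Carriers:** I picked the grey ones and left the red look-alike and the pink stage alone. Both touched the nest floor at a TCP height of 24.6 to 24.7 mm, where 25 mm means fully seated. The small carrier's tablet then measured within about 0.5 mm of the nest centre. For the large carrier, the tablet-based position check failed because of a shadow. Its seating rests on the contact height and on pictures showing it flat in the nest.
- **Loupe:** It was gripped at 45 N, with the arm practically still. The scene and wrist views put the lens within about 1 to 2 mm of the small carrier's axis. They put the rim's middle about 1 mm below the collar height or level with it. The height worked out from the grasp was 90.1 mm. It looked level in all views; I did not measure its tilt separately.
- **During the job:** When I went down for the loupe, the fingertips touched the bench lightly (about 7 N), and I corrected the final height for this.
- **Bystanders:** I never moved close to the pill bottle, jar or cup. I did not measure their positions again at the end.

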